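# Pack the repaired machine's spares into the toolbox and pin it shut

## Task

Tip the three loose parts from the sheet-metal tray into the open toolbox and set the empty tray back down flat on the table. Then shut the toolbox lid and push the steel lock pin, which stands in the wooden block, down through both padlock tabs at the front of the box until its head rests on the upper tab. Leave the other things on the table where they are.

Things in the scene. Friction and masses are not known exactly. Their poses are not given: they have to be found in the camera images.
- toolbox: Black plastic toolbox, fixed to the table, 180 mm (its x) by 240 mm (its y), 110 mm high, walls 5 mm. Origin: centre of its underside; x points from the front (padlock tabs) to the hinge side, z up.
- toolbox_mouth (a point): Centre of the toolbox's open mouth, 110 mm above the table.
- lid (a joint): Angle of the toolbox lid: 0 is shut, 1.57 stands upright, 1.85 is its stop. It starts open. The stiff hinge stays where it is left; it is pushed shut with about 3 N at the edge. The lid is a flat plate 182 mm by 244 mm, 12 mm thick. Open, it stands up to 300 mm above the table.
- lid_hinge (a point): Middle of the hinge line, which runs along the toolbox's y, at toolbox x = +90 mm, z = 111 mm (the underside of the shut lid).
- lid_edge (a point): Moves with the lid: middle of its free edge, on its outer (upper) face, 182 mm from the hinge line and 12 mm above the lid's underside. The frame's x and z are the toolbox's when the lid is shut, and turn with the lid.
- lower_eye (a point): Centre of the 16 mm hole in the toolbox's own padlock tab (8 mm thick, 44 by 50 mm), 112 mm in front of the toolbox's centre (toolbox x = -112 mm) and 104 mm above the table, mid-thickness. Axes as the toolbox.
- upper_eye (a point): Moves with the lid: centre of the 16 mm hole in the lid's padlock tab (6 mm thick, 44 by 50 mm), on its upper face. With the lid shut it lies straight over lower_eye, 117 mm above the table; a 3 mm gap separates the tabs.
- tray: Loose sheet-metal tray, 160 mm (its x) by 156 mm (its y), floor 4 mm thick, walls up to 32 mm high on three sides; the end at +x is open for pouring. Origin: centre of the floor's underside; z up. On the rear wall (-x) stands an upright grip tab, 10 mm thick, 60 mm wide, 85 mm high. 250 g; smooth, its load slides from about 17 degrees of slope.
- tray_grip (a point): Middle of the tray's grip tab, 85 mm behind the tray's origin and 65 mm above its underside; pinch it here across its 10 mm (along the tray's x). Axes as the tray.
- tray_lip (a point): Middle of the tray's open pouring edge, 80 mm ahead of the tray's origin, on the floor's upper face.
- motor: Small motor in the tray, a block 56 x 34 x 32 mm with a short shaft. Origin: centre of its underside.
- gear: Toothed wheel lying flat in the tray, 52 mm across, 18 mm thick. Origin: centre of its underside.
- transformer: Small transformer in the tray, 46 x 36 x 36 mm. Origin: centre of its underside.
- pin_block: Wooden block 60 x 60 x 50 mm, fixed to the table, with a hole (14 mm across, 44 mm deep) in its top in which the lock pin stands. Origin: centre of its underside.
- pin: Steel lock pin, 100 mm long, 80 g, standing tip down in the wooden block. Shank 12 mm across and 62 mm long with an 8 mm tapered tip; on it a round head 62 to 100 mm above the tip: a collar 32 mm across and 4 mm thick, then a grip 28 mm across. Origin: its tip; z along the pin towards the head.
- pin_tip (a point): The pin's tip.
- pin_head (a point): Where to grip the pin, on its axis, 88 mm from the tip.
- screwdriver_a: Bystander: a screwdriver lying on the table.
- screwdriver_b: Bystander: another screwdriver lying on the table.
- coffee_cup: Bystander: a white cup, 76 mm across and 90 mm high.
- multimeter: Bystander: a black multimeter lying flat, 140 x 75 x 32 mm.
- drill_shell: Bystander: half of a green drill housing, about 170 x 140 x 30 mm.
- glue_bottle: Bystander: a white bottle, 44 mm across and 100 mm high.
Not all that is in view belongs to the job. What is shaped like the motor but pink is not meant. Of the things that look like the tray, the smaller one is meant.

How it is judged:
On the way, in this order (a step that is already met when the one before it is completed fails the run):
1. all three parts lie in the toolbox while the tray is still tipped over it (x of motor in the frame of toolbox between -0.088 and 0.088 m and y of motor in the frame of toolbox between -0.118 and 0.118 m and z of motor in the frame of toolbox between -0.01 and 0.1 m and x of gear in the frame of toolbox between -0.088 and 0.088 m and y of gear in the frame of toolbox between -0.118 and 0.118 m and z of gear in the frame of toolbox between -0.01 and 0.1 m and x of transformer in the frame of toolbox between -0.088 and 0.088 m and y of transformer in the frame of toolbox between -0.118 and 0.118 m and z of transformer in the frame of toolbox between -0.01 and 0.1 m and angle between tray's own z axis and vertical above 0.2 rad and horizontal distance between tray and toolbox_mouth below 0.26 m), for 0.05 s.
2. the lid is shut over the parts (x of motor in the frame of toolbox between -0.088 and 0.088 m and y of motor in the frame of toolbox between -0.118 and 0.118 m and z of motor in the frame of toolbox between -0.01 and 0.1 m and x of gear in the frame of toolbox between -0.088 and 0.088 m and y of gear in the frame of toolbox between -0.118 and 0.118 m and z of gear in the frame of toolbox between -0.01 and 0.1 m and x of transformer in the frame of toolbox between -0.088 and 0.088 m and y of transformer in the frame of toolbox between -0.118 and 0.118 m and z of transformer in the frame of toolbox between -0.01 and 0.1 m and value of joint lid below 0.04 rad), for 0.2 s.
At the end, for the whole second after the job is handed in: The three parts are inside the toolbox, the lid is shut within 0.04 rad, the pin hangs upright (0.15 rad) through both tabs, tip at least 43 mm below the lower eye and within 9 mm of its axis, the tray lies flat on the table (0.08 rad, 8 mm), all released and at rest (all of step 2 and z of pin_tip in the frame of lower_eye below -0.043 m and horizontal distance between pin_tip and lower_eye below 0.009 m and angle between pin's own z axis and vertical below 0.15 rad and linear speed of each of pin, tray below 0.02 m/s and angle between tray's own z axis and vertical below 0.08 rad and height (world z) of tray below 0.008 m); the robot touches nothing.
It fails at once if one of the bystanders is moved more than 40 mm (distance of any of screwdriver_a, screwdriver_b, coffee_cup, multimeter, drill_shell, glue_bottle from where it was at the start of the episode above 0.04 m).
It also fails if it takes over 72 s, if anything falls off the work surface, if the arm or the gripper's body presses on something with over 40 N, if the wrist force passes 120 N, or if a joint passes its speed limit or range.

## Robot

A 6-joint arm with a two-finger parallel gripper is mounted at the origin on the work surface. World frame = base frame: x ahead of the robot, y to its left, z up, the work surface at z = 0. Lengths are in m, angles in rad, forces in N, time in s.
With the tool pointing down it reaches from about 0.2 to 0.875 m from the base axis. Payload 3.4 kg.
Tool frame: the origin (TCP) lies at the very end of the fingers, on their centre line; the grasp point (between the pads) lies 19 mm behind it; z points along the fingers, y is the line along which they close (so a half turn about z gives the same grasp; the last joint's range is limited). The gripper opens to 94 mm and grips with 3 to 60 N. Pads are 16 mm wide; open, the fingers measure 119 mm over their backs; the gripper's body (75 mm by 177 mm) begins 78 mm behind the grasp point.
Start: joints at [1.174, 0.276, 1.505, -0, 1.361, -0.121], TCP at [0.157, 0.553, 0.205] pointing down, gripper open.
Joint ranges: [-2.89, 2.89], [-0.75, 2.08], [0.22, 2.7], [-1.18, 4.32], [0.11, 2.71], [-2.7, 2.7]. Speed limits (rad/s): [2.57, 2.57, 3.14, 3.14, 3.14, 3.14].

## Interface

Orientations are given as a rotation vector (axis times angle).
In Python, from workcell import manip gives the robot as it stands. Calls block until the motion is done:
- manip.move_to(position, orientation): joint-space move of the TCP to a pose.
- manip.movel(position, frame=None, v=0.15): straight line of the TCP; frame=None keeps the orientation; v is the mean speed in m/s.
- manip.move_joints(angles): joint-space move.
- manip.move_gripper(opening, newtons=None): finger opening in m; newtons is the grip in N (None keeps the last); returns when the fingers have stopped.
- manip.pause(seconds).
- manip.inverse_kinematics(position, orientation): joint angles nearest the present ones, or None.
- manip.read_camera(name): name is "scene" or "top" or "wrist"; returns a dict with "frame" (420x560x3 uint8, red, green, blue), "depth" (420x560 float32, m along the optical axis (not along the pixel's ray), 0 where there is no reading), "mtx" (3x3 intrinsics, pixels), "rvec" (rotation vector, rad) and "tvec" (3), from world to camera coordinates, as OpenCV has them. Camera axes: x right, y down, z forward; pixel columns grow to the right and rows downward; lengths in m; the calibration is good to about 2 mm. A picture is of the moment at which its call begins.
A pose or a line that the arm cannot do raises manip.PlanningError and nothing moves.
- manip.finish_job(): hands the job in; it is judged then, once.
Readings, each from a call of its own:
- manip.read_t(): time.
- manip.read_joint_pos(): joint angles.
- manip.read_dq(): joint speeds.
- manip.read_joint_torque(): joint torques, N m.
- manip.read_eef_pos(): TCP position.
- manip.read_ee_rot(): TCP orientation.
- manip.read_ft_force(): force on the tool from outside, world axes, zero at the start.
- manip.read_moment(): the same for the moment, N m.
- manip.read_gripper_width(): finger opening in m.
- manip.read_grasp_force(): force on a finger pad.
Only numpy, scipy, OpenCV 4.12 (cv2) and the standard library are available. Lean on these libraries where they do the work, as an engineer would, in place of code of your own. Each camera call takes 0.05 s, during which the arm holds its last target. There are 200 camera calls.

## Working session

There is one attempt and no reset: what is moved stays moved. The work goes in short steps, each a Python script; the robot and the scene stay as the last script left them, time stands still between calls to the robot, and variables do not carry over. Pictures are saved under pics/ and viewed, at most 10 in all, crops included, and the job is handed in when it is done.

```bash
mkdir -p pics
cat > h.py <<'E'
import numpy as np, cv2
from workcell import manip
from scipy.spatial.transform import Rotation as R
def cam(n):
    c=manip.read_camera(n); np.savez(f'{n}.npz',**c); return c
def load(n): return dict(np.load(f'{n}.npz'))
def cloud(c):
    K=c['mtx'];h,w=c['depth'].shape;u,v=np.meshgrid(np.arange(w),np.arange(h));d=c['depth']
    P=np.stack([(u-K[0,2])/K[0,0]*d,(v-K[1,2])/K[1,1]*d,d],-1)
    Rm=cv2.Rodrigues(c['rvec'])[0]
    W=(P-c['tvec'].reshape(3))@Rm; W[d==0]=np.nan; return W
E
python3 - <<'E'
from h import *
for n in ['top','scene']:
    c=cam(n); cv2.imwrite(f'pics/{n}1.png',cv2.resize(c['frame'][...,::-1],(800,600),interpolation=cv2.INTER_CUBIC))
    Rm=cv2.Rodrigues(c['rvec'])[0]; print(n,-Rm.T@c['tvec'].reshape(3),Rm[2])
E
```

```text
top [ 0.39487015 -0.03162109  1.3204819 ] [ 0.1049644  -0.00807458 -0.9944432 ]
scene [1.0225668  0.65073895 1.08360958] [-0.40564659 -0.52101086 -0.75099835]
```

View pics/top1.png

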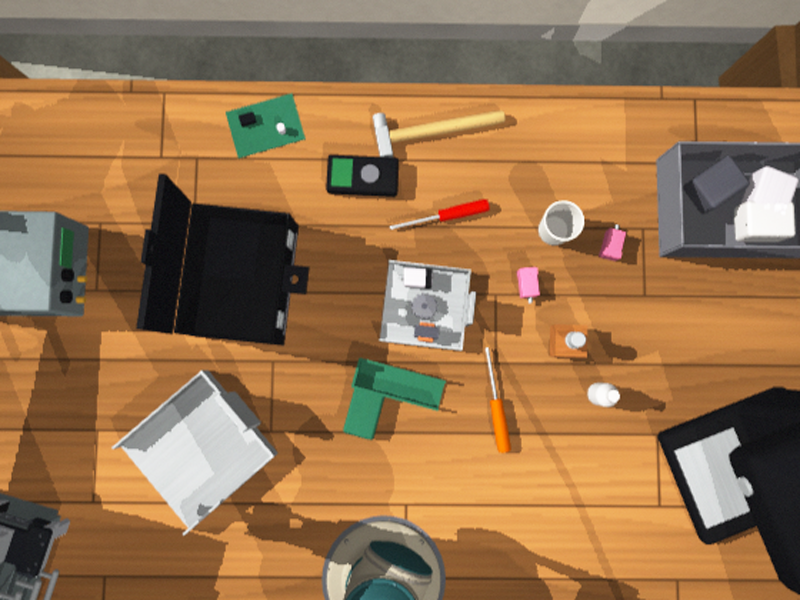

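View pics/scene1.png

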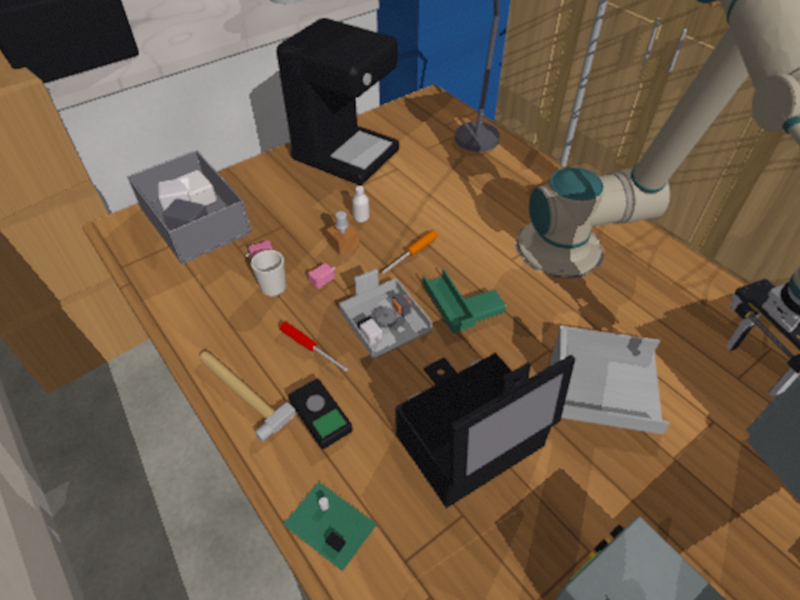

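The top view shows the toolbox at about (235,270) with its lower tab at (295,279). The tray is at (427,305), its open side facing the box and its grip tab at (471,307). The pin in its block is at (575,340). The pink decoys and the larger tray are separate from these. Next I measure with depth.

Run:
```python
from h import *
c=load('top'); W=cloud(c); print(c['mtx'][0,0])
def reg(x0,y0,x1,y1,z0,z1):
    s=0.7; A=W[int(y0*s):int(y1*s),int(x0*s):int(x1*s)].reshape(-1,3)
    return A[(A[:,2]>z0)&(A[:,2]<z1)]
def rect(n,P):
    r=cv2.minAreaRect((P[:,:2]*1000).astype(np.float32)); print(n,len(P),'c',np.round(r[0],1),'s',np.round(r[1],1),'a',round(r[2],2),'zmed',np.median(P[:,2]).round(4), 'box',np.round(cv2.boxPoints(r)).tolist())
rect('rim',reg(170,195,302,350,.105,.116))
rect('tab',reg(290,262,312,296,.09,.116))
rect('traywall',reg(375,250,470,355,.024,.040))
rect('tray all',reg(375,250,480,355,.0035,.040))
rect('gripTab',reg(455,270,485,335,.06,.095))
rect('block',reg(545,325,592,362,.04,.056))
rect('pinhead',reg(555,325,592,352,.085,.115))
rect('lid',reg(130,165,205,340,.13,.33))
L=reg(130,165,205,340,.13,.33); m=L.mean(0); print('lid normal',np.linalg.svd(L-m)[2][2],m,L[:,2].max())
for n,b in dict(wp=(400,262,432,288),gear=(410,292,442,320),mot=(412,320,442,345)).items(): 
    P=reg(*b,.012,.06); rect(n,P)
for n,b in dict(cup=(535,195,588,248),sdA=(385,195,495,235),sdB=(482,340,515,455),drill=(340,355,450,440),mm=(322,150,402,200),glue=(585,380,625,408),big=(110,370,280,530)).items():
    P=reg(*b,.008,.12); print(n,P.min(0).round(3),P.max(0).round(3))
```

```text
472.0435037840491
rim 858 c [562.6 259.6] s [217.9 240.4] a 84.6 zmed 0.1089 box [[433.0, 162.0], [672.0, 140.0], [692.0, 357.0], [453.0, 379.0]]
tab 216 c [552.9 158.2] s [33.2 50.3] a 84.78 zmed 0.108 box [[526.0, 144.0], [576.0, 139.0], [579.0, 172.0], [529.0, 177.0]]
traywall 671 c [515.2 -79.2] s [166.3 156.3] a 84.06 zmed 0.0341 box [[429.0, -154.0], [584.0, -170.0], [602.0, -5.0], [446.0, 12.0]]
tray all 2318 c [523.5 -79.5] s [202.8 206.2] a 0.51 zmed 0.0078 box [[421.0, 23.0], [423.0, -183.0], [626.0, -182.0], [624.0, 24.0]]
gripTab 103 c [ 506.  -159.3] s [10.3 58.5] a 84.14 zmed 0.0836 box [[476.0, -161.0], [535.0, -167.0], [536.0, -157.0], [477.0, -151.0]]
block 371 c [ 448.7 -349.7] s [60.6 60. ] a 87.97 zmed 0.0496 box [[418.0, -379.0], [478.0, -381.0], [480.0, -321.0], [420.0, -318.0]]
pinhead 106 c [ 448.2 -349.6] s [26.  25.7] a 0.24 zmed 0.104 box [[435.0, -337.0], [435.0, -362.0], [461.0, -362.0], [461.0, -337.0]]
lid 2478 c [571.4 356. ] s [ 20.  243.8] a 84.33 zmed 0.2435 box [[449.0, 358.0], [692.0, 334.0], [694.0, 354.0], [451.0, 378.0]]
lid normal [-0.09486808 -0.99293585 -0.07126318] [0.56933619 0.35662291 0.23555143] 0.32967787447786473
wp 308 c [574.2 -55.8] s [60.3 45.3] a 87.39 zmed 0.0348 box [[550.0, -85.0], [595.0, -87.0], [598.0, -27.0], [553.0, -25.0]]
gear 252 c [513.9 -73.9] s [50.6 49. ] a 70.34 zmed 0.0215 box [[482.0, -89.0], [528.0, -106.0], [545.0, -58.0], [499.0, -42.0]]
mot 205 c [459.3 -76.1] s [47.2 44.8] a 82.05 zmed 0.0378 box [[434.0, -96.0], [478.0, -103.0], [485.0, -56.0], [440.0, -50.0]]
cup [ 0.633 -0.368  0.008] [ 0.708 -0.293  0.096]
sdA [ 0.667 -0.207  0.008] [0.735 0.006 0.033]
sdB [ 0.238 -0.239  0.008] [ 0.434 -0.192  0.032]
drill [ 0.26  -0.123  0.008] [0.412 0.082 0.038]
mm [ 0.732 -0.02   0.008] [0.826 0.121 0.042]
glue [ 0.328 -0.431  0.008] [ 0.37  -0.39   0.105]
big [0.094 0.204 0.008] [0.386 0.514 0.12 ]
```

Run:
```python
from h import *
c=load('top')['frame'][...,::-1]
a=cv2.resize(c[170:260,255:345],(600,600),interpolation=cv2.INTER_CUBIC)
cv2.imwrite('pics/tray.png',a)
```

```text
(no output)
```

View pics/tray.png

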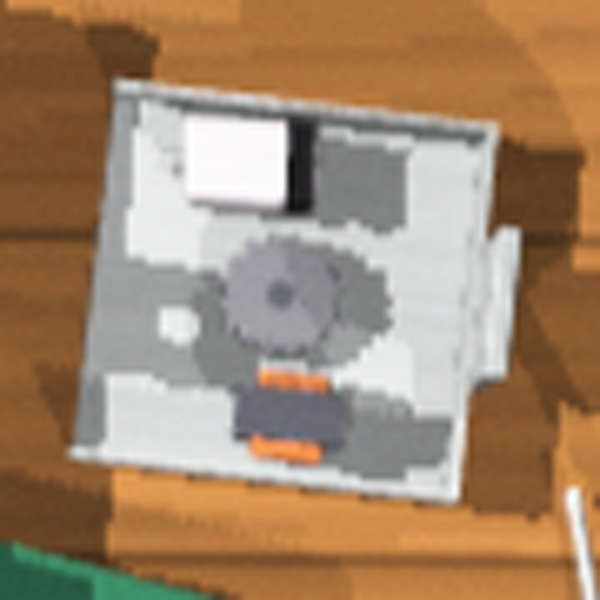

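Top crop: the tray is intact, with its open lip on the left (+y) and the grip tab at the right (505,305). The motor, gear and transformer lie loose inside. Now I refine the box pose and check IK for the whole plan.

```bash
cat >> h.py <<'E'
def yaw(a): return np.array([np.cos(a),np.sin(a),0.])
Z=np.array([0,0,1.])
def down(d):
    d=d/np.linalg.norm(d); return R.from_matrix(np.c_[np.cross(d,-Z),d,-Z])
def ik(p,r): return manip.inverse_kinematics(list(p),list(r.as_rotvec()))
def go(p,r): manip.move_to(list(p),list(r.as_rotvec()))
def ml(p,r=None,v=.15): manip.movel(list(p),None if r is None else list(r.as_rotvec()),v=v)
E
python3 - <<'E'
from h import *
a=np.radians(84.7); xb=yaw(a); yb=yaw(a+np.pi/2)
for n in ['top','scene']:
    W=cloud(load(n)).reshape(-1,3); W=W[~np.isnan(W[:,0])]
    o=np.array([.5636,.2749,0]); x=(W-o)@xb; y=(W-o)@yb; z=W[:,2]
    m=(abs(y)<.14)&(x<-.07)&(x>-.15)&(z>.1)&(z<.114)
    f=m&(abs(y)>.04); print(n,'front x',np.percentile(x[f],[0,2,5]),'tab x',x[m&(abs(y)<.02)].min(), 'taby',y[m&(x<-.1)].min(),y[m&(x<-.1)].max())
    r=(abs(x)<.07)&(z>.104)&(z<.114)&(abs(y)<.14); print(' y',np.percentile(y[r],[0,1,99,100]),'n',r.sum())
    # edge yaw via walls
    for s in (1,-1):
        q=r&(y*s>.1); print('  wall',s,np.polyfit(x[q],y[q],1))
    L=(abs(y)<.115)&(x>.05)&(x<.2)&(z>.13)&(z<.28); k=np.polyfit(z[L]-.111,x[L],1); print('  lid x=',k)
    # hole: low z inside tab footprint
    h=(abs(y)<.012)&(abs(x+.112)<.014)
    print('  holepts',h.sum())
c=load('top');K=c['mtx'];Rm=cv2.Rodrigues(c['rvec'])[0];C=-Rm.T@c['tvec'].reshape(3)
W=cloud(c); sub=(slice(183,208),slice(198,218))
d=W[sub][...,2]; msk=(d<.09); 
vs,us=np.nonzero(cv2.morphologyEx(msk.astype(np.uint8),cv2.MORPH_OPEN,np.ones((2,2)))); 
n,lab,st,cen=cv2.connectedComponentsWithStats(msk.astype(np.uint8),connectivity=4); print(st,cen)
for i in range(1,n):
    u,v=cen[i]+[198,183]; ray=Rm.T@np.array([(u-K[0,2])/K[0,0],(v-K[1,2])/K[1,1],1]); print(C+ray*(.108-C[2])/ray[2])
# IK plan
at=np.radians(84.1); xt=yaw(at); yt=yaw(at+np.pi/2)
G=np.array([.506,-.1593,.065])
for s in (1,-1):
    r=down(s*xt); tcp=G-Z*.019
    print('s',s,ik(tcp,r))
    for ph in (0,20,40,45):
        rot=R.from_rotvec(yt*np.radians(ph)); lip=o-.05*xb+[0,0,.135]
        # use box yaw alignment ignored (0.6deg)
        g=lip+rot.apply(-.165*xt+.061*Z); t=g+rot.apply(-Z)*.019
        print(ph,t.round(3),ik(t,rot*r))
for d in (yb,-yb):
  for p in ([.448,-.35,.075],o-.112*xb+Z*.19,o+.125*xb+Z*.27,o+.125*xb+Z*.4,o-.06*xb+Z*.12): print(ik(p,down(d)))
E
```

```text
top front x [-0.09685242 -0.09430115 -0.0917085 ] tab x -0.13383311984341426 taby -0.02526885483934475 0.025362801681636075
 y [-0.12047935 -0.1202688   0.11975631  0.11989973] n 216
  wall 1 [-0.0012782   0.11734804]
  wall -1 [-0.00306285 -0.11707186]
  lid x= [-0.09314775  0.09242843]
  holepts 95
scene front x [-0.09588758 -0.09229482 -0.09063339] tab x -0.1347595438633144 taby -0.02732371543169897 0.02529423755327406
 y [-0.12246993 -0.12217295  0.11904594  0.11941455] n 148
  wall 1 [-0.03268965  0.1134023 ]
  wall -1 [-0.00114536 -0.11965199]
  lid x= [-0.09456543  0.10560818]
  holepts 59
[[  0   0  19  23 318]
 [  0   0  20  25 153]
 [  5   9   6   6  29]] [[ 8.28616352 11.38993711]
 [12.35947712 13.34640523]
 [ 7.72413793 11.5862069 ]]
[0.54847827 0.15271358 0.108     ]
[0.55294928 0.16479926 0.108     ]
s 1 [-0.43619919  0.35078041  1.83349307  0.          0.95731917 -1.90402109]
0 [0.542 0.061 0.177] [-1.55342716e-02  2.49375840e-01  1.61503225e+00 -4.44089210e-16
  1.27718456e+00 -1.48335617e+00]
20 [0.545 0.085 0.231] [ 0.25618796  0.31154343  1.44838358 -0.32651853  1.
[... 833 characters left out ...]
ne
[ 5.07661970e-01  4.49456795e-01  1.08160671e+00 -4.44089210e-16
  1.61052915e+00 -2.54142823e+00]
[ 5.07661970e-01  4.62520838e-01  7.52648301e-01 -4.44089210e-16
  1.92642351e+00 -2.54142823e+00]
None
[-7.85581651e-01  3.68326861e-01  1.71438341e+00 -4.44089210e-16
  1.05888239e+00 -6.93079200e-01]
[ 1.66548191e-01  2.87624703e-01  1.52705581e+00 -4.44089210e-16
  1.32691214e+00  2.59050641e-01]
[ 5.07661970e-01  4.49456795e-01  1.08160671e+00 -4.44089210e-16
  1.61052915e+00  6.00164421e-01]
[ 5.07661970e-01  4.62520838e-01  7.52648301e-01 -4.44089210e-16
  1.92642351e+00  6.00164421e-01]
[ 2.51687078e-01  3.67807622e-01  1.58777861e+00 -4.44089210e-16
  1.18600642e+00  3.44189529e-01]
```

```bash
cat >> h.py <<'E'
a=np.radians(84.65); xb=yaw(a); yb=yaw(a+np.pi/2); o=np.array([.5634,.2755,0])
at=np.radians(84.1); xt=yaw(at); yt=yaw(at+np.pi/2); rt=down(xt)
G=np.array([.506,-.1593,.065]); tcp0=G-Z*.019
def st(*k): print(*k,round(manip.read_t(),2),np.round(manip.read_eef_pos(),4),np.round(manip.read_ft_force(),1),round(manip.read_gripper_width(),4),round(manip.read_grasp_force(),1))
E
python3 - <<'E'
from h import *
st('start')
ml([.157,.553,.40],v=.4)
manip.move_gripper(.045,60); st()
go(tcp0+Z*.12,rt); st()
ml(tcp0,v=.2); manip.move_gripper(0,60); st('grip')
ml(tcp0+Z*.04,v=.1); st('lift')
c=cam('scene'); cv2.imwrite('pics/lift.png',cv2.resize(c['frame'][150:290,180:340,::-1],(800,700))[:600])
E
```

```text
start 0.1 [0.1564 0.5528 0.2047] [ 0.2 -0.3 -0.2] 0.0939 0.0
1.62 [0.157  0.553  0.4001] [-0.5 -0.3 -0.6] 0.0451 0.0
4.53 [ 0.5064 -0.1587  0.1662] [-0.3 -0.4  0.4] 0.0452 0.0
grip 5.92 [ 0.5062 -0.1591  0.0464] [-0.   1.8  3.3] 0.0098 60.0
lift 6.47 [ 0.5053 -0.1592  0.0853] [ 0.4 -0.  -5.4] 0.0098 60.0
```

View pics/lift.png

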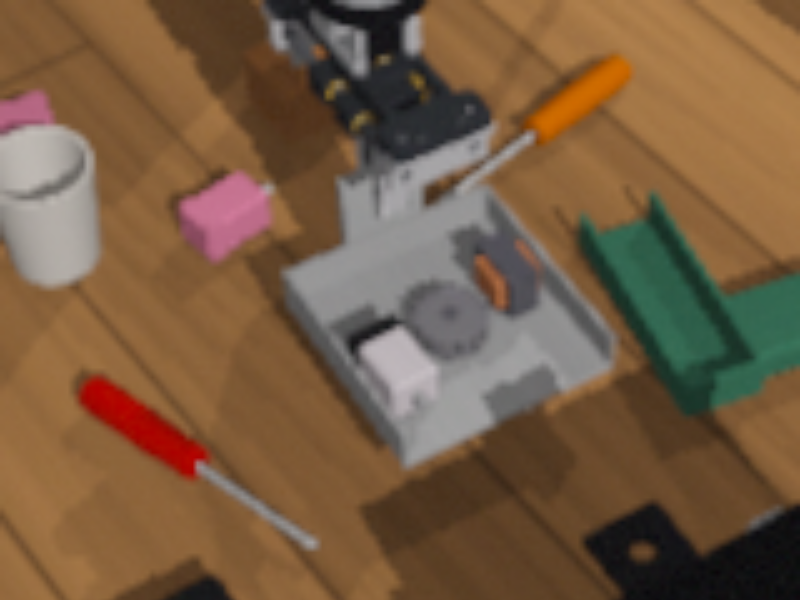

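The tray hangs level from the fingers and all three parts are still in it. The lower tab of the toolbox is clear at the bottom right (640,550). Now I pour.

Run:
```python
from h import *
def pose(lip,ph):
    q=R.from_rotvec(yt*np.radians(ph)); g=lip+q.apply(-.165*xt+.061*Z); return g+q.apply(-Z)*.019, q*rt
lip=o-.045*xb
ml(tcp0+Z*.15,v=.25); st()
p,r=pose(lip+Z*.16,0); ml(p,r,v=.2); st('over')
for ph,h in [(-0,.16),(12,.145),(20,.135),(26,.135),(32,.135),(38,.135),(43,.135)]:
    if ph==0: continue
    p,r=pose(lip+Z*h,ph); ml(p,r,v=.15)
manip.pause(.5); st('tipped')
c=cam('top'); s=cam('scene')
cv2.imwrite('pics/tip.png',np.hstack([cv2.resize(c['frame'][120:260,80:260,::-1],(400,311)),cv2.resize(s['frame'][200:350,230:430,::-1],(400,311))]))
```

```text
7.12 [ 0.5049 -0.1589  0.1945] [-1.2  0.8 -5.9] 0.0099 60.0
over 8.41 [0.5419 0.0656 0.2017] [-0.5 -0.5 -5.8] 0.0093 60.0
tipped 10.61 [0.5497 0.1389 0.2784] [ 0.1  0.3 -2.8] 0.0097 60.0
```

View pics/tip.png

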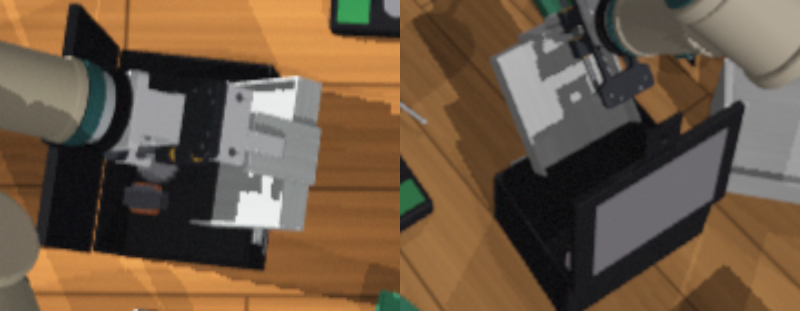

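The tray is empty: the wrist force now matches the bare tray. The transformer and gear are visible in the box at (145,195) and (155,165) in the left half. I put the tray back where it was.

Run:
```python
from h import *
def pose(lip,ph):
    q=R.from_rotvec(yt*np.radians(ph)); g=lip+q.apply(-.165*xt+.061*Z); return g+q.apply(-Z)*.019, q*rt
lip=o-.045*xb
p,r=pose(lip-.02*xb+Z*.17,20); ml(p,r,v=.2)
p,r=pose(lip-.04*xb+Z*.19,0); ml(p,r,v=.2)
c=cam('top'); cv2.imwrite('pics/in.png',cv2.resize(c['frame'][110:270,80:330,::-1],(800,512)))
ml(tcp0+Z*.12,rt,v=.25); ml(tcp0+Z*.015,rt,v=.2); ml(tcp0+Z*.001,rt,v=.04); st('low')
manip.move_gripper(.05); st('rel')
ml(tcp0+Z*.13,v=.25)
c=cam('top'); W=cloud(c); A=W[183:248,268:322].reshape(-1,3); f=A[(A[:,2]<.012)&(abs((A-[.5147,-.0747,0])@xt)<.065)&(abs((A-[.5147,-.0747,0])@yt)<.065)]
k=np.linalg.lstsq(np.c_[f[:,:2],np.ones(len(f))],f[:,2],rcond=None)[0]; print('floor slope',k,f[:,2].mean())
st('up')
```

```text
low 13.93 [ 0.5059 -0.1593  0.0469] [ 0.6 -0.8 -2.5] 0.0097 60.0
rel 14.72 [ 0.506  -0.1593  0.047 ] [-0.7  0.3 -0.2] 0.0499 0.0
floor slope [-0.00169578  0.00081     0.00459327] 0.0036821705996958666
up 15.43 [ 0.5047 -0.1587  0.1742] [-0.5  0.  -0.7] 0.0503 0.0
```

View pics/in.png

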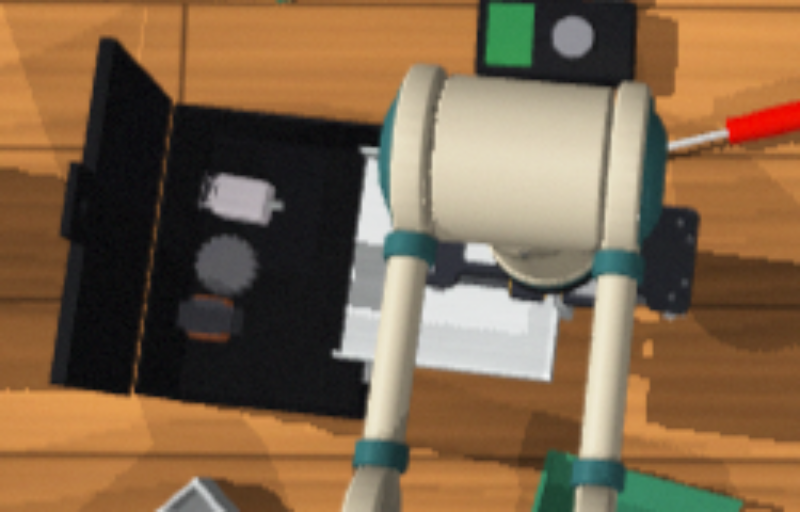

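All three parts lie in the open box: motor (240,197), gear (225,265) and transformer (210,317). The tray floor measures flat on the table. Next I shut the lid.

Run:
```python
from h import *
rl=down(-yb); hinge=o+.09*xb+Z*.111; r=.165
def P(th,c=0): return hinge+r*(-np.cos(th)*xb+np.sin(th)*Z)+(np.sin(th)*xb+np.cos(th)*Z)*(.012+.008*np.sin(th)+c)
e=manip.read_eef_pos(); ml([e[0],e[1],.42],v=.4); manip.move_gripper(0,20)
s=P(1.478,.025); go(s+Z*.15,rl); st('above'); ml(s,rl,v=.25); st('behind')
for th in np.arange(1.4,.1,-.2):
    ml(P(th),rl,v=.15); F=manip.read_ft_force()
    print(round(th,2),np.round(F,1))
    if np.linalg.norm(F)>30: break
else:
    for th in (.1,.03,0,-.012):
        ml(P(th),rl,v=.08); F=manip.read_ft_force(); print(th,np.round(F,1))
        if F[2]>25: break
st('end')
e=np.array(manip.read_eef_pos()); ml(e+Z*.15,v=.3)
c=cam('top'); W=cloud(c).reshape(-1,3); x=(W-o)@xb; y=(W-o)@yb
m=(abs(x)<.085)&(abs(y)<.11)&(W[:,2]<.14)&(W[:,2]>.1); print(m.sum(),np.polyfit(x[m],W[m,2],1)); st()
```

```text
above 19.2 [0.5749 0.3938 0.4296] [ 0.1 -0.3 -0.2] 0.0007 0.0
behind 19.95 [0.5754 0.3943 0.281 ] [ 0.2 -0.3  0.5] 0.0006 0.0
1.4 [-0.1  0.2  0.2]
1.2 [ 0.4  0.4 -0.5]
1.0 [-0.8  0.6 -0. ]
0.8 [ 0.5  1.2 -0.4]
0.6 [0.7 0.2 0.2]
0.4 [ 0.  -0.8  0.7]
0.2 [ 0.2 -0.4  0.2]
0.1 [ 0.5  0.1 -0. ]
0.03 [-0.6  0.2  0.6]
0 [-0.4 -0.1  1.2]
-0.012 [-1.9 -0.9  9.9]
end 23.78 [0.557  0.201  0.1232] [-1.9 -0.9  9.9] 0.0005 5.3
2370 [0.00286967 0.12357963]
24.49 [0.5555 0.2006 0.2706] [-0.6  0.  -0.5] 0.0004 0.0
```

The lid is shut: its top sits at 0.1236 m with a slope of 0.003 rad. I now refine the eye position from the top, scene and wrist cameras, and check the pin with the wrist camera.

Run:
```python
from h import *
eye=o-.112*xb; rl=down(-yb)
def see(c,pt):
    K=c['mtx'];q=cv2.projectPoints(np.array([pt]),c['rvec'],c['tvec'],K,None)[0].ravel(); return q
ml(eye+Z*.30,rl,v=.3); manip.move_gripper(.06,30); w=cam('wrist'); t=cam('top'); s=cam('scene')
st()
ims=[]
for n,c,k in (('wrist',w,50),('top',t,16),('scene',s,20)):
    u,v=see(c,eye+Z*.117); print(n,u,v)
    u,v=int(round(u)),int(round(v)); f=cv2.copyMakeBorder(c['frame'],60,60,60,60,cv2.BORDER_CONSTANT)
    cr=f[v+60-k:v+60+k+1,u+60-k:u+60+k+1,::-1]; print(cr.shape); ims.append(cv2.resize(np.clip(cr.astype(float)*1.8,0,255).astype(np.uint8),(266,266),interpolation=cv2.INTER_NEAREST))
ims[0]=cv2.resize(ims[0],(266,266)); full=cv2.resize(w['frame'][...,::-1],(400,300))
out=np.zeros((570,800,3),np.uint8); out[:266,:798]=np.hstack(ims); out[268:568,:400]=full
cv2.imwrite('pics/eye.png',out)
```

```text
25.97 [0.5529 0.164  0.3   ] [-0.3  0.4  1.4] 0.0599 0.0
wrist 280.01991133651626 189.02116708555837
(101, 101, 3)
top 205.48401362685627 194.12743831446184
(33, 33, 3)
scene 307.94327153706047 256.32973968169125
(41, 41, 3)
```

View pics/eye.png

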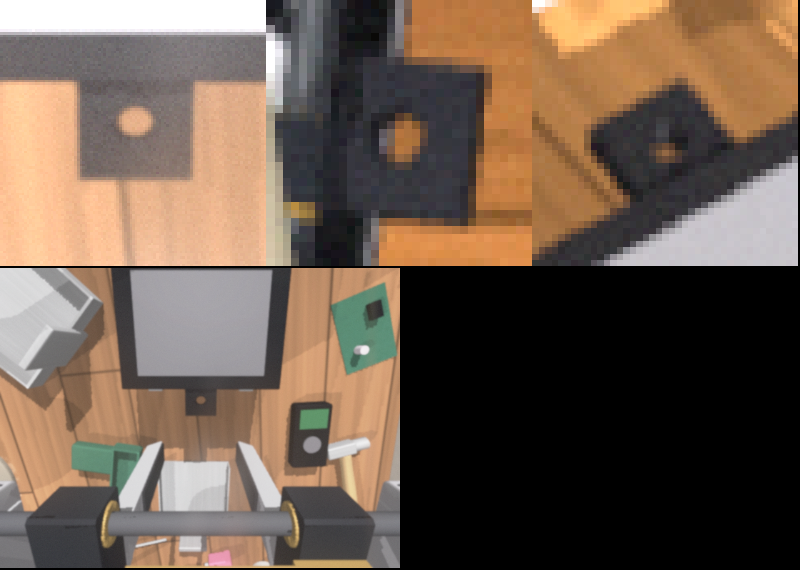

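The wrist crop shows the hole at (135,121), a few mm nearer the lid than I predicted. The top crop (402,136) agrees with the prediction. I compare all cameras through the depth of the hole's rim.

```bash
cat >> h.py <<'E'
def hole(c,eye,zt=.117):
    """upper-rim hole centre in world: pixels inside tab whose depth falls below the tab's top face"""
    K=c['mtx'];Rm=cv2.Rodrigues(c['rvec'])[0];C=-Rm.T@c['tvec'].reshape(3)
    h,w=c['depth'].shape;u,v=np.meshgrid(np.arange(w),np.arange(h))
    ray=np.stack([(u-K[0,2])/K[0,0],(v-K[1,2])/K[1,1],np.ones_like(u,float)],-1)@Rm
    Q=C+ray*((zt-C[2])/ray[...,2])[...,None]; z=cloud(c)[...,2]
    d=Q-eye; d[...,2]=0; dx=d@xb; dy=d@yb
    m=(abs(dx)<.016)&(abs(dy)<.016)&~(z>zt-.004)
    n,l,s,ce=cv2.connectedComponentsWithStats(m.astype(np.uint8)); i=1+np.argmax(s[1:,4])
    a=abs((Q[1:,1:]-Q[:-1,1:])[...,:2]); k=l==i
    e=(abs(dx)<.05)&(abs(dy)<.05)&(abs(z-zt)<.004)&(dx<-.004)
    return dx[k].mean()*1e3,dy[k].mean()*1e3,np.ptp(dx[k])*1e3,np.ptp(dy[k])*1e3,k.sum(),'tab',dx[e].min()*1e3,dy[e].min()*1e3,dy[e].max()*1e3,C.round(3)
E
python3 - <<'E'
from h import *
eye=o-.112*xb
for n in ('wrist','top','scene'): print(n,hole(load(n),eye))
E
```

```text
wrist (np.float64(3.67268826414206), np.float64(-0.7259251522579941), np.float64(13.904955692184734), np.float64(14.770728616843712), np.int64(140), 'tab', np.float64(-20.097386519220066), np.float64(-25.41340635880949), np.float64(24.251575894824132), array([0.56 , 0.246, 0.479]))
top (np.float64(1.1783392615710744), np.float64(-0.12465435328953048), np.float64(15.9096895892142), np.float64(15.68857172220089), np.int64(30), 'tab', np.float64(-22.893929414300903), np.float64(-25.237398962153993), np.float64(24.924344896508714), array([ 0.395, -0.032,  1.32 ]))
scene (np.float64(3.292537016680515), np.float64(-1.6700439334016066), np.float64(11.389090459543997), np.float64(13.409460627478794), np.int64(17), 'tab', np.float64(-23.045388156294415), np.float64(-27.915929643208887), np.float64(23.815690323669617), array([1.023, 0.651, 1.084]))
```

Run:
```python
from h import *
eye=o-.112*xb; rl=down(-yb)
ml(eye-.080*xb+Z*.28,rl,v=.3); manip.pause(.2); w=cam('wrist'); np.savez('w_eye.npz',**w); print(hole(w,eye+.002*xb)); st()
p=np.array([.448,-.350,0]); 
go(p-.080*xb+Z*.33,rl); ml(p-.080*xb+Z*.269,v=.2); manip.pause(.2); w=cam('wrist'); np.savez('w_pin.npz',**w); st()
A=cloud(w).reshape(-1,3); A=A[(A[:,2]>.098)&(A[:,2]<.115)&(np.linalg.norm(A[:,:2]-p[:2],axis=1)<.03)]
c,r=cv2.minEnclosingCircle((A[:,:2]*1e3).astype(np.float32)); print(c,r,A.mean(0),np.median(A[:,2]),'rel to p in box axes',(A.mean(0)-p)@xb,(A.mean(0)-p)@yb)
B=cloud(w).reshape(-1,3); B=B[(B[:,2]>.046)&(B[:,2]<.054)&(np.linalg.norm(B[:,:2]-p[:2],axis=1)<.05)]
print(cv2.minAreaRect((B[:,:2]*1e3).astype(np.float32)))
```

```text
(np.float64(0.8728030230176188), np.float64(-0.6239755071204727), np.float64(14.5497641550594), np.float64(15.159312797422691), np.int64(202), 'tab', np.float64(-22.669185361573216), np.float64(-25.62819985409253), np.float64(24.361764774121), array([0.553, 0.168, 0.46 ]))
26.64 [0.5458 0.0853 0.2803] [ 0.2  0.3 -1.2] 0.06 0.0
29.26 [ 0.4411 -0.4302  0.2706] [-0.3 -0.6 -0. ] 0.0602 0.0
(449.1479797363281, -349.196533203125) 13.864399909973145 [ 0.4491738  -0.34912988  0.10587699] 0.10598016109377884 rel to p in box axes 0.0009757742147400028 -0.0010875547147414972
((449.21435546875, -349.2177429199219), (60.06132125854492, 60.06848907470703), 88.50173950195312)
```

Run:
```python
from h import *
rl=down(-yb); pin=np.array([.4490,-.3492,0]); eye=o-.112*xb+.0027*xb-.0006*yb
ml(pin+Z*.2,rl,v=.25); ml(pin+Z*.0765,rl,v=.15); manip.move_gripper(0,30); st('grip')
ml(pin+Z*.14,rl,v=.12); st('out')
ml(pin+Z*.23,rl,v=.25); ml(eye+Z*.23,rl,v=.3); ml(eye+Z*.198,rl,v=.1); manip.pause(.3); st('over')
w=cam('wrist'); t=cam('top'); s=cam('scene')
im=lambda c,y0,y1,x0,x1:cv2.resize(np.clip(c['frame'][y0:y1,x0:x1,::-1]*1.5,0,255).astype(np.uint8),(400,400),interpolation=cv2.INTER_CUBIC)
cv2.imwrite('pics/over.png',np.hstack([im(w,100,300,180,380),im(s,200,290,260,350)]))
```

```text
grip 31.42 [ 0.4491 -0.3493  0.0767] [ 0.4 -0.8  2. ] 0.0272 30.0
out 32.1 [ 0.4485 -0.3488  0.1394] [-1.3  0.4 -0.9] 0.0268 30.0
over 35.28 [0.5542 0.1667 0.1986] [ 0.5  0.1 -0.3] 0.0273 30.0
```

View pics/over.png

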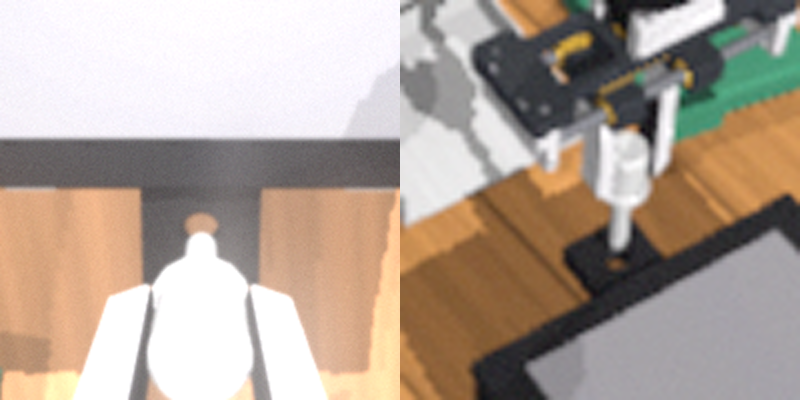

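The pin hangs upright in the fingers. Its tip at (201,240) lines up with the hole at (201,222) in the wrist view, and the scene view agrees. I lower it while watching the force.

Run:
```python
from h import *
rl=down(-yb); eye=o-.112*xb+.0027*xb-.0006*yb
for z in (.188,.182,.176,.170,.160,.150,.140,.132,.128,.1265,.1255):
    ml(eye+Z*z,rl,v=.06); F=manip.read_ft_force(); print(z,np.round(F,1),np.round(manip.read_moment(),2))
    if F[2]>8 or np.linalg.norm(F[:2])>12: break
st('end')
```

```text
0.188 [ 0.   0.  -0.8] [-0.07  0.06  0.04]
0.182 [-0.4  0.4 -0.9] [-0.04  0.1  -0.01]
0.176 [-0.4 -0.2 -1.9] [-0.07  0.07 -0.04]
0.17 [-0.7  0.4 -0.9] [-0.08  0.09 -0.02]
0.16 [-0.9  0.  -0.3] [-0.09  0.01  0.  ]
0.15 [-0.4 -0.2 -1.2] [-0.08  0.06  0.  ]
0.14 [-0.7  0.3 -1. ] [-0.07  0.05  0.  ]
0.132 [ 0.3 -0.1 -1.6] [-0.06  0.06  0.06]
0.128 [ 0.3  0.3 -0.1] [-0.08  0.1   0.07]
0.1265 [ 0.2  0.7 -0.5] [-0.09  0.08 -0.04]
0.1255 [-1.3 -0.9  1.6] [-0.09  0.12 -0.05]
end 38.48 [0.5541 0.1667 0.1258] [-1.3 -0.9  1.6] 0.0271 30.0
```

Clean insertion, no contact until the head seated. I release, retreat and check.

Run:
```python
from h import *
eye=o-.112*xb+.0027*xb-.0006*yb
manip.move_gripper(.07); st('rel')
ml(eye+Z*.35,v=.25); ml(eye-.1*xb+Z*.42,v=.3); manip.pause(.3)
s=cam('scene'); t=cam('top')
W=cloud(s).reshape(-1,3); d=W-eye; m=(np.hypot(d[:,0],d[:,1])<.025)&(W[:,2]>.12); print('head top',W[m,2].max(),(d[m]@xb).mean(),(d[m]@yb).mean())
x=(W-o)@xb; y=(W-o)@yb; m=(abs(x)<.085)&(abs(y)<.11)&(W[:,2]<.15)&(W[:,2]>.1); print('lid',np.polyfit(x[m],W[m,2],1)); st()
cv2.imwrite('pics/end.png',cv2.resize(s['frame'][130:370,150:470,::-1],(800,600)))
```

```text
rel 39.29 [0.5538 0.1666 0.1255] [ 0.6  0.4 -0.5] 0.0699 0.0
head top 0.1607864546338719 0.0046961784929905525 -0.0038126217364375346
lid [-0.00128874  0.12485383]
41.3 [0.5444 0.0678 0.4194] [-0.5 -0.1  0.3] 0.0699 0.0
```

View pics/end.png

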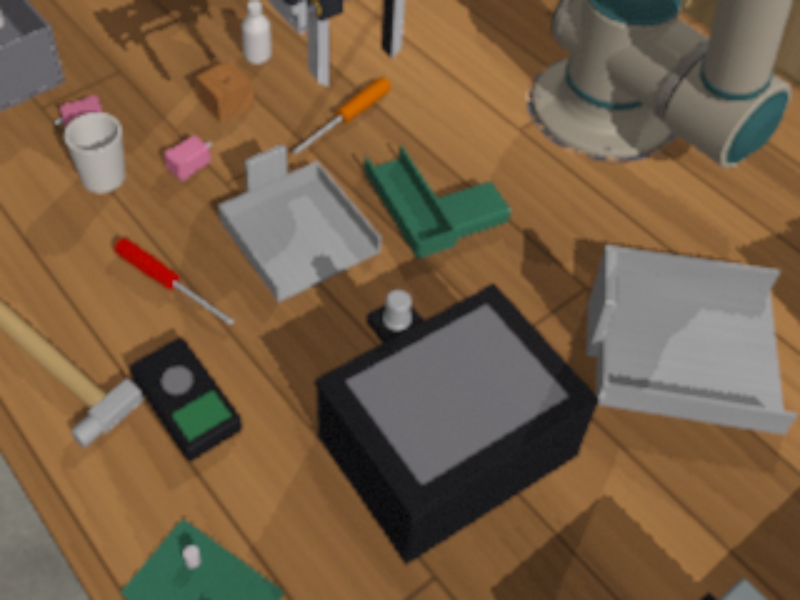

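The scene shows the lid shut, the pin head over the tab at (398,310), the tray flat and empty at (300,235), and the bystanders untouched. One check of the head height before handing in.

Run:
```python
from h import *
eye=o-.112*xb+.0027*xb-.0006*yb
for n in('top','scene'):
    W=cloud(load(n)).reshape(-1,3); d=W-eye; m=(np.hypot(d[:,0],d[:,1])<.02)&(W[:,2]>.145); print(n,m.sum(),np.sort(W[m,2]).round(4)[-40:],(d[m]@xb).mean(),(d[m]@yb).mean())
```

```text
top 20 [0.151  0.152  0.1523 0.1524 0.1526 0.1528 0.1533 0.1533 0.1543 0.1545
 0.1547 0.1547 0.1553 0.1554 0.1568 0.1569 0.157  0.1573 0.1577 0.158 ] 0.0078082237855759875 0.0010945537212144528
scene 82 [0.1547 0.1548 0.1549 0.1549 0.155  0.155  0.1552 0.1552 0.1553 0.1555
 0.1555 0.1556 0.1557 0.1559 0.1559 0.156  0.156  0.1562 0.1562 0.1562
 0.1563 0.1563 0.1563 0.1564 0.1564 0.1565 0.1566 0.1567 0.1567 0.1568
 0.1568 0.157  0.157  0.1572 0.1572 0.1574 0.1577 0.1579 0.1587 0.1608] 0.0016283999201606545 -0.0028486993501777125
```

The head top sits at about 0.155 m, so the pin is fully seated.

```bash
python3 -c "
from h import *
print(manip.finish_job(), manip.read_t())"
```

```text
the job is handed in; nothing more can be done
the job is handed in; nothing more can be done
```

The job is handed in at about 41 s of the 72 s allowed: the three parts are in the toolbox, the tray is flat on the table, the lid is shut and the pin is seated through both tabs; the judge's verdict was not shown.

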